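# Air the seedlings: push both propagator vents open

## Task

The seeds under the clear propagator lid have sprouted and need air: with a fingertip, push both sliding vents on top of the lid outwards until they are fully open. Only push, do not lift anything: the lid must stay seated on its tray, the tray must stay where it is, and the spray bottle, seed jar and tub beside it must be left alone.

Things in the scene. Friction and masses are not known exactly. Their poses are not given: they have to be found in the camera images.
- tray: The black seed tray under the lid, 394 x 254 mm, 70 mm high, about 3 kg, loose on the worktop; origin at the centre of its underside.
- lid: The clear plastic lid, loose, 382 x 242 mm, 99 mm high, 0.55 kg. Its flange stands on the ledge of the tray, 60 mm above the worktop, held sideways by the tray's lip with 2 mm of play. Origin: centre of the flange's underside, 99 mm below the roof's top face. Ramming a vent on past its stop tips the lid.
- lid_roof (a point): Centre of the top face of the flat roof of the propagator's clear lid, about 159 mm above the worktop. The roof is 304 mm long (y) and 164 mm wide (x). Axes: y along the lid's length, x across it, z up. Seen from the robot, the +y end is the left end (the lid is turned by at most half a radian).
- vent_left_tab (a point): Middle of the top edge of the left vent's upright thumb tab: white plastic, 36 mm wide (x), 7 mm thick (y), 12 mm tall, mid-way on the vent's plate (45 x 48 mm), whose top is 5 mm above the roof. Guide rails beside it rise 7 mm above the roof. Push the tab's face that looks to the lid's middle. Axes as the lid's. Shut, the point is 70 mm from the lid's middle; fully open, 114 mm.
- vent_right_tab (a point): The same point on the right vent's tab (mirrored, at the lid's -y end).
- vent_left (a joint): Sliding vent on the roof at the lid's +y end, in m: 0 = shut, 0.044 = fully open against its stop. It slides along the lid's +y (outwards, away from the middle of the lid), stays where it is left, and takes about 2 N to move. It starts at 0 to 0.014.
- vent_right (a joint): The same vent mirrored at the lid's -y end, in m: 0 = shut, 0.044 = fully open against its stop. It slides along the lid's -y (outwards). It starts at 0 to 0.014.
- spray_bottle: Bystander: trigger spray bottle, 72 mm across (the nozzle reaches 60 mm from its axis), 187 mm tall, standing near one end of the tray; origin at the centre of its base.
- seed_jar: Bystander: jar of seeds, 68 mm across, 95 mm tall, near the other end of the tray; origin at the centre of its base.
- tub: Bystander: small clear tub of seedlings, 100 x 144 mm, 52 mm high (seedlings to about 75 mm), on the far side of the tray; origin at the centre of its base.

How it is judged:
By the outcome, as a careful person would: the job done as asked, in the order asked, and still so for the second after the job is handed in, with the robot touching nothing.
It also fails if it takes over 51 s, if anything falls off the work surface, if the arm or the gripper's body presses on something with over 40 N, if the wrist force passes 120 N, or if a joint passes its speed limit or range.

## Robot

A 6-joint arm with a two-finger parallel gripper is mounted at the origin on the work surface. World frame = base frame: x ahead of the robot, y to its left, z up, the work surface at z = 0. Lengths are in m, angles in rad, forces in N, time in s.
With the tool pointing down it reaches from about 0.4 to 0.925 m from the base axis. Payload 12.5 kg.
Tool frame: the origin (TCP) lies midway between the tips of the shut fingers; the grasp point (between the pads) lies 19 mm behind it; z points along the fingers, y is the direction in which the jaws open and shut (so a half turn about z gives the same grasp; the last joint's range is limited). The gripper opens to 95 mm and grips with 3 to 60 N. Pads are 20 mm wide; open, the fingers measure 119 mm over their backs; the gripper's body (75 mm by 180 mm) begins 59 mm behind the grasp point.
Start: joints at [1.118, 0.491, 1.559, -0, 1.092, -0.106], TCP at [0.212, 0.588, 0.215] pointing down, gripper open.
Joint ranges: [-3.1, 3.1], [-0.84, 2.19], [0.05, 2.79], [-1.13, 4.28], [0.06, 2.93], [-2.69, 2.69]. Speed limits (rad/s): [2.22, 2.22, 2.79, 3.14, 3.14, 3.14].

## Interface

Orientations are given as a rotation vector (axis times angle).
In Python, from cell import telemetry, viewer, r gives the robot as it stands.
- The arm moves only by the tool drive_tool, never from a script. Its argument "moves" is a list of rows, each a list of 7 numbers: the gripper's target within -1 to 1 (fully open at 1, half-way at 0, shut at -1), then the shift along the tool's x, y, z in units of 60 mm (1.0 is 60 mm), then the turn, a rotation vector about the tool's x, y, z in units of 6 degrees (1.0 is 6 degrees). In form: [[gripper, x, y, z, wx, wy, wz], ...]. A call has 1 to 12 rows; each row shifts and turns the commanded pose from where the row before left it, along the tool's axes as they then stand; what a row does not reach is not made up. A row lasts 1/8 s, in which the tool goes at most 62.5 mm and 10.7 degrees, less where a joint would pass 70% of its speed; a pose out of reach is approached as far as the arm can. A call is refused whole if a number of a shift passes 1 or a number of a turn 1, either way. A call with a gripper value outside its range is refused whole. The fingers move at their own pace and stop on an object; "grip_force" is the grip in N (left out, the last holds). Time passes only in rows, so rows that do not move let the fingers close. It gives the time, the measured TCP pose, the force and the opening at its end, in the units of the state.
- telemetry.get_obs(): the state, without advancing time (a new reading comes with each control period).
- viewer.snapshot(name): name is "side" or "top"; returns a dict with "img" (420x560x3 uint8, red, green, blue), "fx", "fy", "cx", "cy" (pixels), "D" ([k1, k2, p1, p2, k3] as OpenCV has them; the pictures are not rectified), "R" (3x3) and "t" (3): a world point X has camera coordinates R X + t. Camera axes: x right, y down, z forward; pixel columns grow to the right and rows downward; lengths in m; the calibration is good to about 2 mm. A picture is of the moment at which its call begins. There is no depth.
- r.finish_job(): hands the job in, once; it reports no verdict.
The state is a dict: "clock": time; "qpos": joint angles; "joint_velocities": joint speeds; "effort": joint torques, N m; "ee_pos": TCP position; "ee_rot": TCP orientation; "ft_force": force on the tool from outside, world axes, zero at the start; "torque": the same for the moment, N m; "finger_gap": finger opening in m.
Only numpy, scipy, OpenCV 4.12 (cv2) and the standard library are available. Lean on these libraries where they do the work, as an engineer would, in place of code of your own. Each camera call takes 0.05 s, during which the arm holds its last target. There are 200 camera calls.

## Working session

There is one attempt and no reset: what is moved stays moved. The work goes in short steps, Python scripts to look and compute and a tool call to move; the robot and the scene stay as the last step left them, time stands still between calls to the robot, and variables do not carry over. Pictures are saved under pics/ and viewed, about 8 in all and at most 12, crops included, and the job is handed in when it is done.

Besides the shell and the picture viewer there is one more tool, called after "Emit:" as name([rows], argument=value, ...), one row to a line, values as JSON. drive_tool: Moves the arm, as the interface text tells. Its arguments: {"type":"object","properties":{"moves":{"type":"array","items":{"type":"array","items":{"type":"number"}}},"grip_force":{"type":"number"}},"required":["moves"]}

```bash
ls; mkdir -p pics; python3 - <<'E'
from cell import telemetry, viewer, r
import cv2, json
for n in("side","top"):
    s=viewer.snapshot(n); cv2.imwrite(f"pics/{n}0.png",cv2.cvtColor(s["img"],cv2.COLOR_RGB2BGR))
    print(n,{k:(v.tolist() if hasattr(v,'tolist') else v) for k,v in s.items() if k!="img"})
o=telemetry.get_obs();print(o["clock"],o["ee_pos"],o["ee_rot"],o["ft_force"])
E
```

```text
pics
side {'fx': 487.2634916415412, 'fy': 487.2634916415412, 'cx': 285.28007707380664, 'cy': 212.23513789440727, 'D': [-0.1241707064162822, 0.0, 0.0, 0.0, 0.0], 'R': [[0.93898738742944, -0.34388672560775, -0.00667878725628462], [-0.2603417446855222, -0.6979088227294202, -0.6671922145308149], [0.22477736145469163, 0.6282238415622371, -0.7448556522375676]], 't': [-0.5408367266039161, 0.29873724687977943, 1.025349474743167]}
top {'fx': 492.0383651754783, 'fy': 492.0383651754783, 'cx': 279.1813891882395, 'cy': 193.80434463275424, 'D': [-0.03568017402360965, 0.0, 0.0, 0.0, 0.0], 'R': [[-0.023671518178616492, -0.9997196952125532, 0.0004361550626004559], [-0.9880404749224029, 0.023328478470715425, -0.15241982156974723], [0.15236692273007174, -0.004038947432261328, -0.9883157429492903]], 't': [0.04458713018753215, 0.6145941279887743, 1.4311898186873548]}
0.1 [0.21230815 0.58762572 0.21414246] [-5.41943216e-01 -3.09420810e+00  1.43080516e-03] [-0.1688509  -0.42081837 -0.12689404]
```

View pics/top0.png

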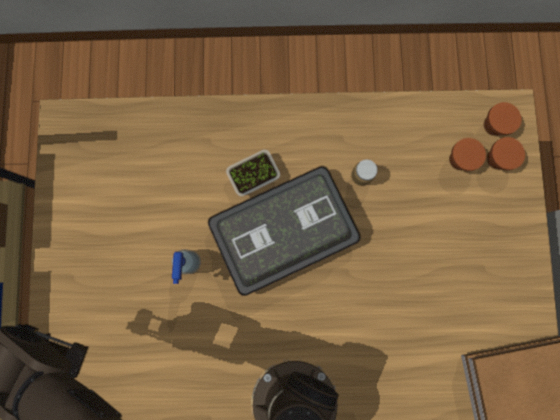

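View pics/side0.png

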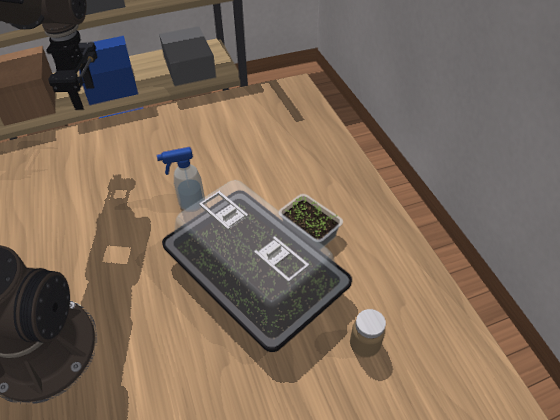

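The top view shows the lid turned about 0.4 rad, with the left vent near (253,240), the right vent near (315,212), the spray bottle at (186,263) and the jar at (366,172). The side view shows the same vents at (228,212) and (278,255). I'll enlarge both.

```bash
python3 - <<'E'
import cv2, numpy as np
a=cv2.imread("pics/top0.png")[185:267,220:350]; b=cv2.imread("pics/side0.png")[180:290,190:320]
a=cv2.resize(a,None,fx=6,fy=6,interpolation=cv2.INTER_CUBIC);b=cv2.resize(b,None,fx=5,fy=5,interpolation=cv2.INTER_CUBIC)
cv2.imwrite("pics/topc.png",a);cv2.imwrite("pics/sidec.png",b);print(a.shape,b.shape)
E
```

```text
(492, 780, 3) (550, 650, 3)
```

View pics/topc.png

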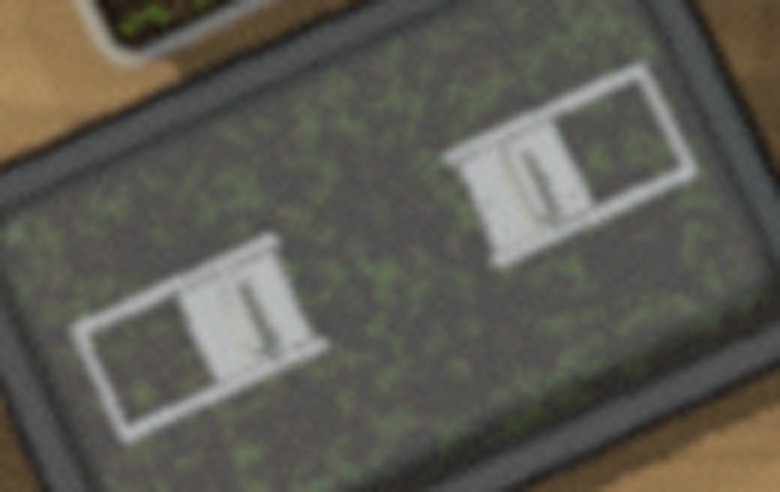

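View pics/sidec.png

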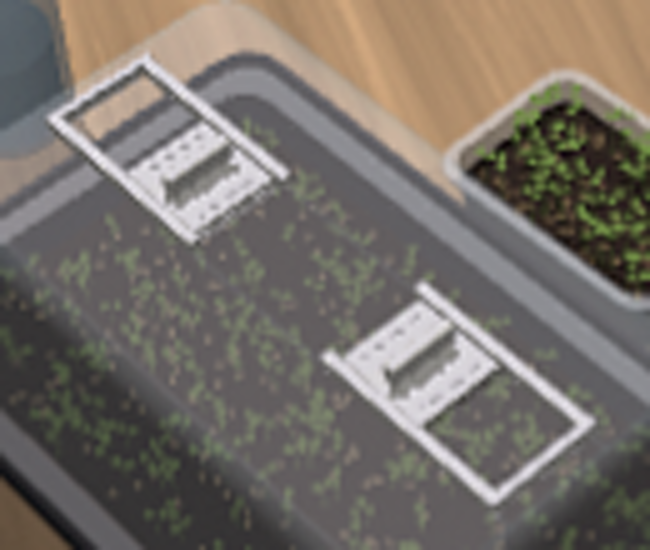

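Top crop: left rail frame has outer corners (75,328)/(127,437) and inner ends (275,240)/(325,345), and the right frame has outer (643,68)/(692,175) and inner (447,158)/(498,263). The side crop shows the same points. Each plate carries a tab with a dark shadow. I'll triangulate the frames.

```bash
cat > h.py <<'E'
from cell import telemetry, viewer, r
import cv2, numpy as np
def cal(s): return np.array([[s["fx"],0,s["cx"]],[0,s["fy"],s["cy"]],[0,0,1.]]),np.array(s["D"]),np.array(s["R"]),np.array(s["t"])
def und(s,p): K,D,R,t=cal(s); return cv2.undistortPoints(np.float64(p).reshape(-1,1,2),K,D)[:,0]
def onz(s,p,z):
    K,D,R,t=cal(s); d=np.c_[und(s,p),np.ones(len(p))]@R; c=-R.T@t
    return c+d*((z-c[2])/d[:,2])[:,None]
def tri(s1,p1,s2,p2):
    P=[np.c_[cal(s)[2],cal(s)[3]] for s in(s1,s2)]
    X=cv2.triangulatePoints(P[0],P[1],und(s1,p1).T,und(s2,p2).T); return (X[:3]/X[3]).T
E
python3 - <<'E'
from h import *
T=viewer.snapshot("top");S=viewer.snapshot("side")
ct=lambda p:(np.array(p)+.5)/6-.5+[220,185]
cs=lambda p:(np.array(p)+.5)/5-.5+[190,180]
pt=ct([(75,328),(127,437),(275,240),(325,345),(643,68),(692,175),(447,158),(498,263)])
ps=cs([(147,58),(50,118),(287,175),(193,240),(593,422),(495,500),(420,287),(330,355)])
# top: left outer upper (far x) ; side: far x is right/up
X=tri(T,pt,S,ps);print(X.round(4))
A=onz(T,pt,.166);B=onz(S,ps,.166);print((A-B)[:,:2].round(4))
for W in(A,B,(A+B)/2):
    c=W.mean(0);u=(W[:2].mean(0)-W[4:6].mean(0));L=np.hypot(*u[:2]);u/=L
    print(c.round(4),u.round(4),L.round(4),np.arctan2(-u[0],u[1]).round(4))
    print(((W-c)@u).round(4))
# plate edges (z .164) and tab in top
pe=ct([(197,336),(295,294),(570,165),(468,210),(243,318),(515,190)])
print("top plate edges",((onz(T,pe,.164)-c)@u).round(4))
pe=cs([(165,150),(240,210),(460,395),(375,320)])
print("side plate",((onz(S,pe,.164)-c)@u).round(4))
E
```

```text
[[ 0.4751  0.1618  0.1652]
 [ 0.4248  0.1386  0.1674]
 [ 0.5134  0.0701  0.1662]
 [ 0.465   0.0484  0.1665]
 [ 0.5884 -0.1004  0.1684]
 [ 0.5388 -0.1211  0.1674]
 [ 0.5482 -0.0092  0.1659]
 [ 0.5006 -0.0311  0.1674]]
[[ 0.      0.0007]
 [ 0.0009 -0.0013]
 [-0.0011 -0.0001]
 [-0.0007 -0.0004]
 [-0.0016 -0.0017]
 [-0.0018 -0.0008]
 [ 0.0009 -0.    ]
 [-0.0014 -0.0009]]
[0.5066 0.0196 0.166 ] [-0.3972  0.9177  0.    ] 0.2844 0.4085
[ 0.1429  0.1416  0.0439  0.0431 -0.1427 -0.1417 -0.0432 -0.0439]
[0.5072 0.0202 0.166 ] [-0.405   0.9143  0.    ] 0.2844 0.417
[ 0.1418  0.143   0.043   0.0431 -0.1423 -0.1417 -0.0433 -0.0437]
[0.5069 0.0199 0.166 ] [-0.4011  0.916   0.    ] 0.2844 0.4127
[ 0.1424  0.1423  0.0434  0.0431 -0.1425 -0.1417 -0.0433 -0.0438]
top plate edges [ 0.094   0.0457 -0.0933 -0.0421  0.0717 -0.0655]
side plate [ 0.0935  0.0435 -0.0942 -0.0418]
```

```bash
cat >> h.py <<'E'
from scipy.spatial.transform import Rotation as Ro
C=np.array([.507,.020]);YAW=.413
u=np.array([-np.sin(YAW),np.cos(YAW)]);v=np.array([np.cos(YAW),np.sin(YAW)])
def go(x,y,z,rot=None):
    "row units from the present pose to world target, tool axes"
    o=telemetry.get_obs();R=Ro.from_rotvec(o["ee_rot"]);d=np.array([x,y,z])-o["ee_pos"]
    print("clk",round(o["clock"],2),"pos",o["ee_pos"].round(4),"F",np.round(o["ft_force"],2),"gap",round(float(o["finger_gap"]),4))
    print("lid frame along/across",((o["ee_pos"][:2]-C)@u).round(4),((o["ee_pos"][:2]-C)@v).round(4))
    print("tool x,y axes lid-frame yaw deg",[np.degrees(np.arctan2(a[1],a[0])-YAW).round(2) for a in R.as_matrix().T[:2]], "tool z",R.as_matrix()[:,2].round(4))
    print("shift units (current axes)",(R.inv().apply(d)/.06).round(3))
E
python3 -c "
from h import *
go(*C,.26)"
```

```text
clk 0.2 pos [0.2124 0.5877 0.2143] F [-0.6  -0.41 -0.12] gap 0.0952
lid frame along/across 0.6382 -0.042
tool x,y axes lid-frame yaw deg [np.float64(136.47), np.float64(46.47)] tool z [-3.e-04 -5.e-04 -1.e+00]
shift units (current axes) [-7.834 -7.23  -0.758]
```

Emit:
drive_tool([
  [-1, 0, 0, -0.4, 0, 0, 0.97],
  [-1, 0, 0, -0.4, 0, 0, 0.97],
  [-1, 0, 0, 0, 0, 0, 0.97],
  [-1, 0, 0, 0, 0, 0, 0.97],
  [-1, 0, 0, 0, 0, 0, 0.97],
  [-1, 0, 0, 0, 0, 0, 0.97],
  [-1, 0, 0, 0, 0, 0, 0.97],
  [-1, 0, 0, 0, 0, 0, 0.95],
])

```text
clock: 1.2
ee_pos: [0.2123, 0.5877, 0.2625]
ee_rot: [1.722, 2.627, -0.001]
ft_force: [0.1, 0.1, -0.3]
finger_gap: 0.0202
```

Emit:
drive_tool([
  [-1, -0.9, 0.06, 0, 0, 0, 0],
  [-1, -0.9, 0.06, 0, 0, 0, 0],
  [-1, -0.9, 0.06, 0, 0, 0, 0],
  [-1, -0.9, 0.06, 0, 0, 0, 0],
  [-1, -0.9, 0.06, 0, 0, 0, 0],
  [-1, -0.9, 0.06, 0, 0, 0, 0],
  [-1, -0.9, 0.06, 0, 0, 0, 0],
  [-1, -0.9, 0.06, 0, 0, 0, 0],
  [-1, -0.9, 0.06, 0, 0, 0, 0],
  [-1, -0.9, 0.06, 0, 0, 0, 0],
  [-1, -0.9, 0.06, 0, 0, 0, 0],
  [-1, 0, 0, 0, 0, 0, 0],
])

```text
clock: 2.7
ee_pos: [0.4885, 0.0571, 0.2623]
ee_rot: [-1.723, -2.627, 0.0]
ft_force: [-0.2, 0.3, -0.5]
finger_gap: 0.0002
```

```bash
python3 -c "
from h import *
go(*(C+u*.03),.17)"
```

```text
clk 2.7 pos [0.4885 0.0571 0.2623] F [-0.23  0.26 -0.5 ] gap 0.0002
lid frame along/across 0.0414 -0.0021
tool x,y axes lid-frame yaw deg [np.float64(89.8), np.float64(-0.2)] tool z [-2.e-04 -2.e-04 -1.e+00]
shift units (current axes) [-0.189  0.036  1.538]
```

Emit:
drive_tool([
  [-1, -0.19, 0.04, 0.5, 0, 0, 0],
  [-1, 0, 0, 0.5, 0, 0, 0],
  [-1, 0, 0, 0.3, 0, 0, 0],
  [-1, 0, 0, 0.22, 0, 0, 0],
  [-1, 0, 0, 0, 0, 0, 0],
])

```text
clock: 3.32
ee_pos: [0.4937, 0.0507, 0.171]
ee_rot: [-1.717, -2.63, 0.001]
ft_force: [0.1, -0.3, -0.4]
finger_gap: 0.0006
```

```bash
python3 - <<'E'
from h import *
go(*(C+u*.1),.17)
s=viewer.snapshot("side")
a=cv2.cvtColor(s["img"],cv2.COLOR_RGB2BGR)[170:290,190:330]
cv2.imwrite("pics/s1.png",cv2.resize(a,None,fx=5,fy=5,interpolation=cv2.INTER_CUBIC))
E
```

```text
clk 3.33 pos [0.4937 0.0507 0.171 ] F [ 0.07 -0.31 -0.42] gap 0.0006
lid frame along/across 0.0335 0.0002
tool x,y axes lid-frame yaw deg [np.float64(90.06), np.float64(0.06)] tool z [-1.2e-03  2.0e-04 -1.0e+00]
shift units (current axes) [ 1.109 -0.002  0.017]
```

View pics/s1.png

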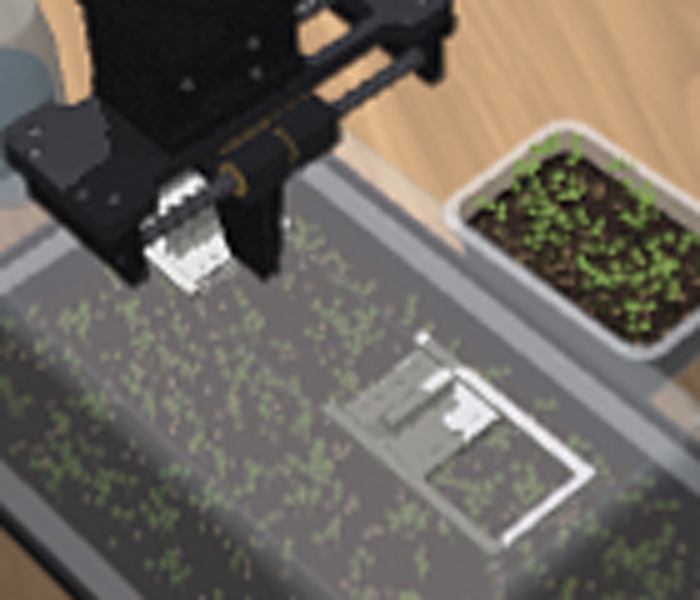

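The vent plates are as before. The shut fingertip is at about (265,275) in the crop, inboard of the left tab, with the body's ends well above everything. I'll push left, slowly.

Emit:
drive_tool([
  [-1, 0.15, 0, 0, 0, 0, 0],
  [-1, 0.15, 0, 0, 0, 0, 0],
  [-1, 0.05, 0, 0, 0, 0, 0],
  [-1, 0.05, 0, 0, 0, 0, 0],
  [-1, 0.05, 0, 0, 0, 0, 0],
  [-1, 0.05, 0, 0, 0, 0, 0],
  [-1, 0.05, 0, 0, 0, 0, 0],
])

```text
clock: 4.25
ee_pos: [0.4809, 0.0806, 0.1715]
ee_rot: [1.718, 2.63, 0.0]
ft_force: [0.3, -0.7, 1.3]
finger_gap: 0.0003
```

Emit:
drive_tool([
  [-1, 0.05, 0, 0, 0, 0, 0],
  [-1, 0.05, 0, 0, 0, 0, 0],
  [-1, 0.05, 0, 0, 0, 0, 0],
  [-1, 0.05, 0, 0, 0, 0, 0],
])

```text
clock: 4.75
ee_pos: [0.476, 0.0917, 0.1715]
ee_rot: [1.718, 2.63, 0.0]
ft_force: [0.6, -1.8, 0.8]
finger_gap: 0.0002
```

```bash
python3 - <<'E'
from h import *
go(*(C+u*.1),.17)
s=viewer.snapshot("side")
a=cv2.cvtColor(s["img"],cv2.COLOR_RGB2BGR)[170:290,190:330]
cv2.imwrite("pics/s2.png",cv2.resize(a,None,fx=5,fy=5,interpolation=cv2.INTER_CUBIC))
E
```

```text
clk 4.75 pos [0.476  0.0917 0.1715] F [ 0.62 -1.77  0.8 ] gap 0.0002
lid frame along/across 0.0781 0.0004
tool x,y axes lid-frame yaw deg [np.float64(90.03), np.float64(0.03)] tool z [ 2.e-04  1.e-04 -1.e+00]
shift units (current axes) [ 0.365 -0.007  0.024]
```

View pics/s2.png

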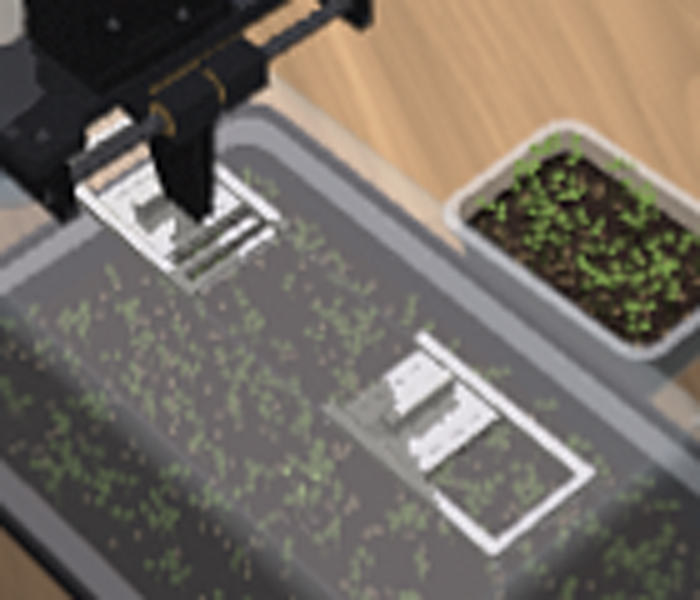

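The left vent is opening: its plate has moved outward, with the tip at (200,215) behind the tab and a gap showing at its inner edge. The frame hasn't moved, and the force is about 1.9 N. I'll continue and slow down near the stop.

Emit:
drive_tool([
  [-1, 0.05, 0, 0, 0, 0, 0],
  [-1, 0.05, 0, 0, 0, 0, 0],
  [-1, 0.05, 0, 0, 0, 0, 0],
  [-1, 0.05, 0, 0, 0, 0, 0],
  [-1, 0.05, 0, 0, 0, 0, 0],
  [-1, 0.025, 0, 0, 0, 0, 0],
])

```text
clock: 5.55
ee_pos: [0.4693, 0.1068, 0.1714]
ee_rot: [-1.718, -2.63, -0.0]
ft_force: [1.5, -1.3, 0.2]
finger_gap: 0.0004
```

Emit:
drive_tool([
  [-1, 0.02, 0, 0, 0, 0, 0],
  [-1, 0.02, 0, 0, 0, 0, 0],
])

```text
clock: 5.8
ee_pos: [0.4684, 0.1089, 0.1714]
ee_rot: [-1.718, -2.63, -0.0]
ft_force: [1.7, -1.3, 1.4]
finger_gap: 0.0004
```

```bash
python3 -c "
from h import *
go(*(C+u*.1005),.171)"
```

```text
clk 5.8 pos [0.4684 0.1089 0.1714] F [ 1.73 -1.28  1.37] gap 0.0004
lid frame along/across 0.0969 0.0003
tool x,y axes lid-frame yaw deg [np.float64(90.02), np.float64(0.02)] tool z [-0.e+00  1.e-04 -1.e+00]
shift units (current axes) [ 0.06  -0.005  0.007]
```

Emit:
drive_tool([
  [-1, 0.02, 0, 0, 0, 0, 0],
  [-1, 0, 0, 0, 0, 0, 0],
])

```text
clock: 6.05
ee_pos: [0.4679, 0.11, 0.1714]
ee_rot: [-1.718, -2.63, -0.0]
ft_force: [0.8, -0.9, 0.6]
finger_gap: 0.0006
```

Emit:
drive_tool([
  [-1, 0.02, 0, 0, 0, 0, 0],
  [-1, 0, 0, 0, 0, 0, 0],
])

```text
clock: 6.3
ee_pos: [0.4674, 0.1111, 0.1714]
ee_rot: [-1.718, -2.63, -0.0]
ft_force: [1.3, 0.3, 0.2]
finger_gap: 0.0007
```

Emit:
drive_tool([
  [-1, 0.015, 0, 0, 0, 0, 0],
  [-1, 0, 0, 0, 0, 0, 0],
])

```text
clock: 6.55
ee_pos: [0.4671, 0.1118, 0.1714]
ee_rot: [-1.718, -2.63, 0.0]
ft_force: [1.1, -2.0, 0.0]
finger_gap: 0.0003
```

Emit:
drive_tool([
  [-1, 0.015, 0, 0, 0, 0, 0],
  [-1, 0, 0, 0, 0, 0, 0],
])

```text
clock: 6.8
ee_pos: [0.4668, 0.1126, 0.1714]
ee_rot: [1.718, 2.63, 0.0]
ft_force: [2.4, -2.8, -0.3]
finger_gap: 0.0004
```

```bash
python3 - <<'E'
from h import *
go(*(C+u*.1005),.171)
s=viewer.snapshot("side");t=viewer.snapshot("top")
f=lambda s,y,x:cv2.resize(cv2.cvtColor(s["img"],cv2.COLOR_RGB2BGR)[y:y+75,x:x+70],None,fx=5.6,fy=8,interpolation=cv2.INTER_CUBIC) if 0 else cv2.resize(cv2.cvtColor(s["img"],cv2.COLOR_RGB2BGR)[y:y+75,x:x+56],None,fx=7,fy=7,interpolation=cv2.INTER_CUBIC)
cv2.imwrite("pics/s3.png",np.hstack([f(s,182,192),f(t,205,225)]))
E
```

```text
clk 6.8 pos [0.4668 0.1126 0.1714] F [ 2.39 -2.83 -0.27] gap 0.0004
lid frame along/across 0.101 0.0003
tool x,y axes lid-frame yaw deg [np.float64(90.03), np.float64(0.03)] tool z [ 1.e-04 -1.e-04 -1.e+00]
shift units (current axes) [-0.008 -0.006  0.007]
```

View pics/s3.png

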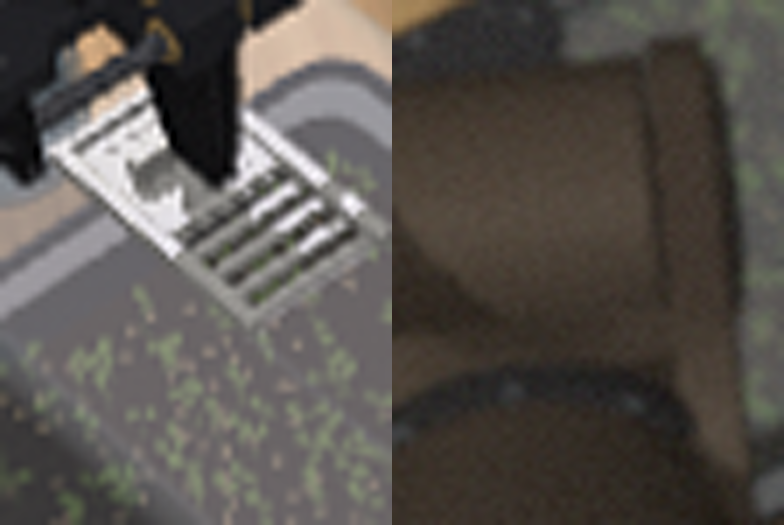

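The slots are open (about four, side crop 190–350), and the plate's outer edge is almost at the end of the frame. Force has risen to 3.6 N, so one more small step.

Emit:
drive_tool([
  [-1, 0.01, 0, 0, 0, 0, 0],
  [-1, 0, 0, 0, 0, 0, 0],
])

```text
clock: 7.15
ee_pos: [0.4665, 0.1132, 0.1714]
ee_rot: [1.718, 2.63, 0.0]
ft_force: [1.7, -2.7, 0.1]
finger_gap: 0.0004
```

Emit:
drive_tool([
  [-1, 0.01, 0, 0, 0, 0, 0],
  [-1, 0, 0, 0, 0, 0, 0],
])

```text
clock: 7.4
ee_pos: [0.4664, 0.1134, 0.1714]
ee_rot: [1.717, 2.63, -0.0]
ft_force: [3.7, -6.4, -1.0]
finger_gap: 0.0005
```

Force jumped to 7.3 N with no further motion, so the left vent is at its stop. I'll back off inward, rise, and cross to the right vent.

Emit:
drive_tool([
  [-1, -0.2, 0, 0, 0, 0, 0],
  [-1, -0.5, 0, -0.2, 0, 0, 0],
  [-1, -0.5, 0, 0, 0, 0, 0],
  [-1, -0.5, 0, 0, 0, 0, 0],
  [-1, -0.4, 0, 0, 0, 0, 0],
  [-1, -0.15, 0, 0.2, 0, 0, 0],
  [-1, 0, 0, 0, 0, 0, 0],
])

```text
clock: 8.28
ee_pos: [0.5198, -0.01, 0.1701]
ee_rot: [-1.718, -2.627, 0.001]
ft_force: [0.2, 0.5, -0.1]
finger_gap: 0.0004
```

```bash
python3 - <<'E'
from h import *
go(*(C-u*.1005),.171)
s=viewer.snapshot("side")
a=cv2.cvtColor(s["img"],cv2.COLOR_RGB2BGR)[170:290,190:330]
cv2.imwrite("pics/s4.png",cv2.resize(a,None,fx=5,fy=5,interpolation=cv2.INTER_CUBIC))
E
```

```text
clk 8.28 pos [ 0.5198 -0.01    0.1701] F [ 0.17  0.53 -0.12] gap 0.0004
lid frame along/across -0.0326 -0.0003
tool x,y axes lid-frame yaw deg [np.float64(89.97), np.float64(-0.03)] tool z [-2.4e-03  8.0e-04 -1.0e+00]
shift units (current axes) [-1.132  0.005 -0.017]
```

View pics/s4.png

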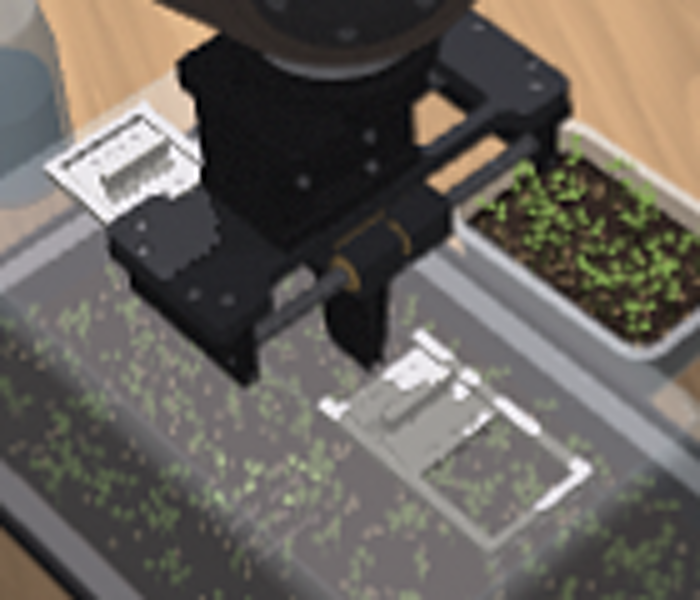

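The left plate now fills the outer end of its frame and the lid is seated. The tip at (375,365) is inboard of the right tab. Next I'll push right.

Emit:
drive_tool([
  [-1, -0.15, 0, 0, 0, 0, 0],
  [-1, -0.15, 0, 0, 0, 0, 0],
  [-1, -0.05, 0, 0, 0, 0, 0],
  [-1, -0.05, 0, 0, 0, 0, 0],
  [-1, -0.05, 0, 0, 0, 0, 0],
  [-1, -0.05, 0, 0, 0, 0, 0],
])

```text
clock: 9.07
ee_pos: [0.5326, -0.0373, 0.1715]
ee_rot: [1.718, 2.63, 0.0]
ft_force: [0.3, 1.5, 1.2]
finger_gap: 0.0005
```

Emit:
drive_tool([
  [-1, -0.05, 0, 0, 0, 0, 0],
  [-1, -0.05, 0, 0, 0, 0, 0],
  [-1, -0.05, 0, 0, 0, 0, 0],
  [-1, -0.05, 0, 0, 0, 0, 0],
  [-1, -0.05, 0, 0, 0, 0, 0],
])

```text
clock: 9.7
ee_pos: [0.5387, -0.0513, 0.1714]
ee_rot: [-1.718, -2.63, -0.0]
ft_force: [-0.3, 2.1, 1.4]
finger_gap: 0.0003
```

Emit:
drive_tool([
  [-1, -0.05, 0, 0, 0, 0, 0],
  [-1, -0.05, 0, 0, 0, 0, 0],
  [-1, -0.05, 0, 0, 0, 0, 0],
  [-1, -0.05, 0, 0, 0, 0, 0],
  [-1, 0, 0, 0, 0, 0, 0],
])

```text
clock: 10.32
ee_pos: [0.5435, -0.0624, 0.1713]
ee_rot: [1.718, 2.63, -0.0]
ft_force: [-0.2, -0.2, -0.3]
finger_gap: 0.0003
```

```bash
python3 -c "
from h import *
go(*(C-u*.1005),.171)"
```

```text
clk 10.32 pos [ 0.5435 -0.0624  0.1713] F [-0.16 -0.18 -0.34] gap 0.0003
lid frame along/across -0.0901 0.0003
tool x,y axes lid-frame yaw deg [np.float64(90.02), np.float64(0.02)] tool z [-1.e-04 -2.e-04 -1.e+00]
shift units (current axes) [-0.174 -0.006  0.005]
```

Emit:
drive_tool([
  [-1, -0.04, 0, 0, 0, 0, 0],
  [-1, -0.03, 0, 0, 0, 0, 0],
  [-1, -0.03, 0, 0, 0, 0, 0],
])

```text
clock: 10.7
ee_pos: [0.5457, -0.0676, 0.1713]
ee_rot: [-1.718, -2.63, 0.0]
ft_force: [-1.1, 1.3, -0.5]
finger_gap: 0.0004
```

Emit:
drive_tool([
  [-1, -0.02, 0, 0, 0, 0, 0],
  [-1, 0, 0, 0, 0, 0, 0],
])

```text
clock: 10.95
ee_pos: [0.5462, -0.0686, 0.1713]
ee_rot: [-1.718, -2.63, -0.0]
ft_force: [-1.1, 3.1, -0.2]
finger_gap: 0.0003
```

Emit:
drive_tool([
  [-1, -0.02, 0, 0, 0, 0, 0],
  [-1, 0, 0, 0, 0, 0, 0],
])

```text
clock: 11.2
ee_pos: [0.5468, -0.0698, 0.1714]
ee_rot: [-1.718, -2.63, -0.0]
ft_force: [-1.7, 2.2, -0.6]
finger_gap: 0.0004
```

Emit:
drive_tool([
  [-1, -0.015, 0, 0, 0, 0, 0],
  [-1, 0, 0, 0, 0, 0, 0],
])

```text
clock: 11.45
ee_pos: [0.5472, -0.0707, 0.1714]
ee_rot: [1.718, 2.63, 0.0]
ft_force: [-2.0, 1.4, -2.0]
finger_gap: 0.0006
```

Along is about −0.099 m. I'll keep taking small steps until the force rises.

Emit:
drive_tool([
  [-1, -0.012, 0, 0, 0, 0, 0],
  [-1, 0, 0, 0, 0, 0, 0],
])

```text
clock: 11.7
ee_pos: [0.5475, -0.0713, 0.1714]
ee_rot: [1.718, 2.63, 0.0]
ft_force: [-1.0, 2.3, -1.5]
finger_gap: 0.0003
```

Emit:
drive_tool([
  [-1, -0.012, 0, 0, 0, 0, 0],
  [-1, 0, 0, 0, 0, 0, 0],
])

```text
clock: 11.95
ee_pos: [0.5476, -0.0716, 0.1714]
ee_rot: [-1.718, -2.629, -0.001]
ft_force: [-0.9, 5.1, -1.5]
finger_gap: 0.0001
```

Emit:
drive_tool([
  [-1, -0.006, 0, 0, 0, 0, 0],
  [-1, 0, 0, 0, 0, 0, 0],
])

```text
clock: 12.2
ee_pos: [0.5476, -0.0716, 0.1714]
ee_rot: [-1.718, -2.629, -0.001]
ft_force: [-2.1, 7.4, 0.2]
finger_gap: 0.0006
```

The right vent is at its stop too: 7.6 N and no motion. I'll back off inward, lift clear and retreat.

Emit:
drive_tool([
  [-1, 0.2, 0, 0, 0, 0, 0],
  [-1, 0.3, 0, -0.2, 0, 0, 0],
  [-1, 0, 0, -0.8, 0, 0, 0],
  [-1, 0, 0, -0.8, 0, 0, 0],
  [-1, 0.8, 0, 0, 0, 0, 0],
  [-1, 0.9, 0, 0, 0, 0, 0],
  [-1, 0.9, 0, 0, 0, 0, 0],
  [-1, 0.9, 0, 0, 0, 0, 0],
  [-1, 0.9, 0, 0, 0, 0, 0],
  [-1, 0.9, 0, 0, 0, 0, 0],
  [-1, 0.9, 0, 0, 0, 0, 0],
  [-1, 0.9, 0, 0, 0, 0, 0],
])

```text
clock: 13.7
ee_pos: [0.363, 0.3472, 0.2806]
ee_rot: [1.717, 2.63, 0.003]
ft_force: [0.6, -0.0, -0.2]
finger_gap: 0.0006
```

Emit:
drive_tool([
  [-1, 0.9, 0, 0, 0, 0, 0],
  [-1, 0.9, 0, 0, 0, 0, 0],
  [-1, 0.9, 0, 0, 0, 0, 0],
  [-1, 0, 0, 0, 0, 0, 0],
  [-1, 0, 0, 0, 0, 0, 0],
])

```text
clock: 14.32
ee_pos: [0.2989, 0.4935, 0.28]
ee_rot: [1.717, 2.631, 0.001]
ft_force: [-0.7, -0.2, 0.2]
finger_gap: 0.0006
```

```bash
python3 - <<'E'
from h import *
go(*C,.26)
s=viewer.snapshot("side");t=viewer.snapshot("top")
g=lambda s:cv2.cvtColor(s["img"],cv2.COLOR_RGB2BGR)
cv2.imwrite("pics/tf.png",g(t));cv2.imwrite("pics/sf.png",g(s))
cv2.imwrite("pics/f1.png",cv2.resize(g(t)[185:267,220:350],None,fx=6,fy=6,interpolation=cv2.INTER_CUBIC))
cv2.imwrite("pics/f2.png",cv2.resize(g(s)[150:300,150:350],None,fx=4,fy=4,interpolation=cv2.INTER_CUBIC))
E
```

```text
clk 14.32 pos [0.2989 0.4935 0.28  ] F [-0.7  -0.25  0.15] gap 0.0006
lid frame along/across 0.5172 -0.0006
tool x,y axes lid-frame yaw deg [np.float64(90.09), np.float64(0.09)] tool z [ 6.e-04  2.e-04 -1.e+00]
shift units (current axes) [-8.621e+00 -4.000e-03  3.340e-01]
```

View pics/f1.png

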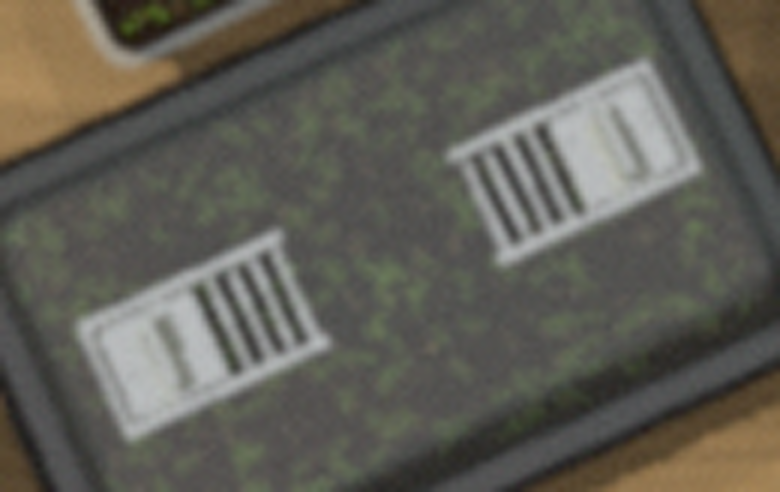

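View pics/f2.png

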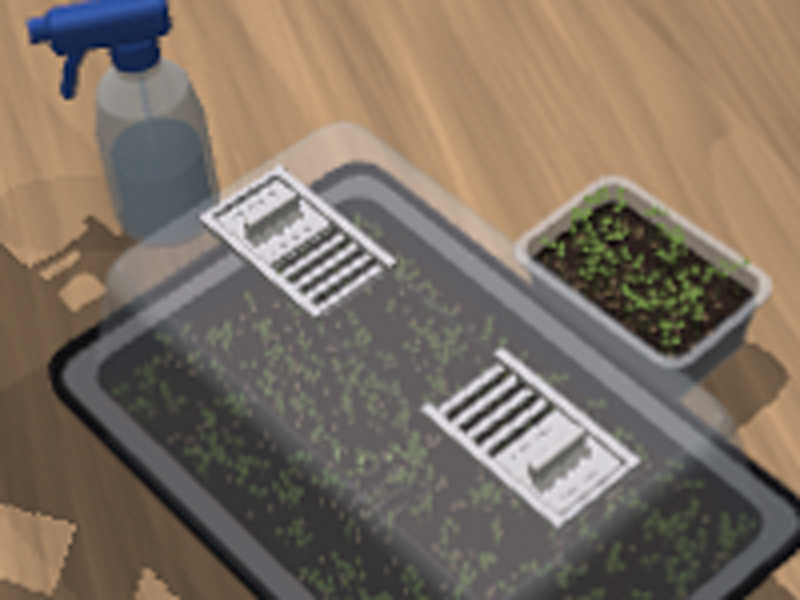

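Both plates sit against the outer ends of their frames with four slots open each, and the lid, tray, bottle and tub are in place. I'll run one numeric check before handing in.

```bash
python3 - <<'E'
from h import *
S=viewer.snapshot("side");T=viewer.snapshot("top")
for n,s in(("side",S),("top",T)):
    K,D,R,t=cal(s);a=np.arange(.06,.150,.001);w=np.linspace(-.016,.016,17)
    im=[cv2.cvtColor(cv2.imread(f"pics/{n}0.png"),cv2.COLOR_BGR2GRAY),cv2.cvtColor(s["img"],cv2.COLOR_RGB2GRAY)]
    for sg in(1,-1):
        P=np.array([[*(C+sg*x*u+y*v),.164] for x in a for y in w])
        q=cv2.projectPoints(P,cv2.Rodrigues(R)[0],t,K,D)[0][:,0].astype(np.float32)
        p=cv2.remap(im[1],q[:,0].reshape(len(a),-1),q[:,1].reshape(len(a),-1),cv2.INTER_LINEAR).mean(1)
        print(n,sg,p[24:].astype(int).tolist(),"from 84mm")
# bystander/tray change: differences before/after away from arm and shadow
d=cv2.absdiff(cv2.imread("pics/top0.png"),cv2.cvtColor(T["img"],cv2.COLOR_RGB2BGR)).max(2)
for nm,(x0,y0,x1,y1) in dict(tub=(222,145,285,197),jar=(352,155,382,190),tray_right=(325,165,362,245),tray_bottom=(235,255,330,296),bottle=(168,245,203,290)).items(): print(nm,np.percentile(d[y0:y1,x0:x1],[50,95,99]))
E
```

```text
side 1 [98, 107, 112, 127, 154, 182, 200, 207, 205, 199, 197, 201, 206, 210, 213, 214, 213, 208, 195, 177, 159, 146, 139, 136, 132, 124, 115, 106, 100, 96, 95, 96, 101, 114, 136, 161, 184, 199, 207, 211, 211, 211, 210, 206, 199, 194, 194, 201, 208, 209, 198, 175, 146, 124, 117, 129, 156, 182, 198, 199, 192, 181, 172, 166, 162, 159] from 84mm
side -1 [207, 194, 163, 121, 83, 64, 72, 107, 151, 189, 211, 214, 209, 203, 198, 201, 207, 212, 213, 212, 212, 210, 208, 207, 206, 204, 196, 180, 155, 127, 106, 97, 100, 108, 118, 126, 132, 135, 140, 151, 169, 188, 204, 212, 214, 214, 212, 210, 205, 200, 199, 204, 209, 208, 197, 184, 179, 187, 199, 193, 168, 134, 110, 102, 104, 105] from 84mm
top 1 [80, 84, 98, 119, 140, 157, 170, 178, 182, 184, 185, 185, 185, 184, 183, 179, 174, 166, 157, 148, 139, 133, 130, 132, 137, 146, 157, 166, 172, 176, 177, 176, 177, 179, 180, 182, 183, 184, 184, 184, 184, 184, 184, 184, 184, 184, 184, 182, 179, 173, 165, 157, 151, 150, 151, 153, 152, 146, 135, 123, 110, 100, 93, 89, 88, 88] from 84mm
top -1 [136, 122, 105, 91, 86, 91, 105, 123, 142, 159, 171, 178, 182, 183, 184, 184, 184, 185, 184, 184, 184, 185, 184, 184, 183, 181, 179, 176, 172, 169, 168, 168, 169, 170, 167, 162, 153, 145, 138, 137, 141, 149, 159, 169, 176, 181, 183, 183, 183, 183, 182, 181, 179, 175, 169, 161, 154, 148, 146, 148, 150, 150, 144, 134, 120, 106] from 84mm
tub [ 3.  8. 11.]
jar [ 3.  7. 10.]
tray_right [ 4.   25.   99.41]
tray_bottom [ 3. 54. 62.]
bottle [ 4. 55. 60.]
```

```bash
python3 -c "
from cell import r
print(r.finish_job())"
```

```text
the job is handed in; nothing more can be done
None
```

I pushed both vents outwards with the shut fingertips until each reached its stop. I then backed off, lifted clear and handed the job in with the robot touching nothing, at about 14.5 s of the 51 s.

- **At the stops:** the force rose from about 2 N to 7.3 N (left) and 7.6 N (right), and the tip stopped moving.
- **Vent position:** the final pictures show both plates at the outer ends of their frames, with four slots open on each. The plates' inner edges measure 87–92 mm from the middle, where fully open should be 90 mm. From above, the gap left at the outer end is the same on both sides, about 6 mm.
- **Lid:** it is seated, but has slid 1–2 mm towards the right end, within its play on the tray.
- **Tub and jar:** their image areas are unchanged.
- **Tray and spray bottle:** these areas do differ between the before and after pictures. I put that down to arm shadow and the moved vent, because both look in place in the enlarged views, but I did not measure it separately.

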